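Stack botanical tubs from the tasting rack

TASK

Build up the column of botanical tubs in the little wooden carrier: take the taller tub off the sloping rack and set it gently and level on the tub in the carrier, so that its foot drops right inside the lid's rim, and let go; then nest the shorter tub from the rack on top of it in the same way. Long sides run the same way all the way up. The bottom tub stands loosely in the carrier, so you may have to feel for it or square it up, but it stays in there; do not disturb the jar, the beaker or the bottle.

Things in the scene. Friction and masses are not known exactly. Their poses are not given: they have to be found in the camera images.
- tall_tub: White tub with blue lid, 60 mm high: the taller on the rack. Lid 80 x 62 (own x, y), top 14 of the height; body 75 x 57; foot 69 x 51, lowest 6. About 0.2 kg. Origin: centre of underside, x along the long side, z up through the lid. Starts in one of the rack's places, square on the sloping deck, long side up the slope, low end at the lip.
- short_tub: White tub with blue lid, 42 mm high: the shorter on the rack. Lid 80 x 62 (own x, y), top 14 of the height; body 75 x 57; foot 69 x 51, lowest 6. About 0.14 kg. Origin: centre of underside, x along the long side, z up through the lid. Starts in one of the rack's places, square on the sloping deck, long side up the slope, low end at the lip.
- carrier: Fixed low wooden carrier, 105 x 87 mm, walls 28 high, floor 6 thick, compartment 85 x 67. The bottom tub, not reported, stands in it with up to 5 play in x and y: 50 high, shaped as the others, long side on x, 0.55 kg. Every lid's top has a rim 4 high, 4 wide round a recess 72 x 54 where the next tub's foot (1.5 play) goes in, 4 deep. Origin: centre of underside, z up.
- rack: Fixed wooden rack, 325 mm wide (y). Its deck rises at 32 degrees towards its +x, away from the robot, from 22 above the counter to 86; a lip at the low edge (inner face at x = -53) stands 12 off the deck. Three places at y = -105, 0, +105: things stand there with the centre of their underside at x = -21, z = 42. Origin: centre of its underside, z up.
- jar: Bystander: round glass jar with a flat metal lid, diameter 75 mm, 55 mm high, in the third place on the rack. Origin: centre of its underside, z through its lid.
- beaker: Bystander: open glass beaker, diameter 64 mm, 75 mm high, on the counter. Origin: centre of its underside.
- bottle: Bystander: closed glass bottle with a black cap, diameter 64 mm, 150 mm high, upright on the counter. Origin: centre of its underside.
Things that resemble listed ones, but are neither listed nor needed, are in the scene too. What is shaped like the tall_tub but green is not meant.

How it is judged:
On the way, in this order (a step that is already met when the one before it is completed fails the run):
1. the taller tub is nested level on the bottom tub and let go (z of tall_tub in the frame of carrier between 0.0495 and 0.0538 m and angle between the x axis of tall_tub and the x axis of carrier, either way round below 0.22 rad and angle between tall_tub's own z axis and vertical below 0.04 rad and x of tall_tub in the frame of carrier between -0.009 and 0.009 m and y of tall_tub in the frame of carrier between -0.009 and 0.009 m and contact force between tall_tub and the fingers below 0.2 N and linear speed of tall_tub below 0.03 m/s), for 0.2 s.
2. the shorter tub is nested level on the taller one and let go (z of short_tub in the frame of tall_tub between 0.054 and 0.058 m and x of short_tub in the frame of tall_tub between -0.004 and 0.004 m and y of short_tub in the frame of tall_tub between -0.004 and 0.004 m and angle between the x axis of short_tub and the x axis of tall_tub, either way round below 0.1 rad and angle between short_tub's own z axis and vertical below 0.06 rad and contact force between short_tub and the fingers below 0.2 N and linear speed of short_tub below 0.03 m/s), for 0.2 s.
At the end, for the whole second after the job is handed in: Taller tub nested on the bottom tub in the carrier (underside 52 mm above the carrier's, within 2 mm; within 9 mm of its centre, 0.22 rad, level to 0.04 rad); shorter nested on the taller (within 2 mm in height, 4 mm sideways, 0.1 rad, level to 0.06 rad); released, at rest (all of step 1 and all of step 2); the robot touches nothing.
It fails at once if the column is pressed hard, downwards or against the carrier's walls (over 50 N), or the shorter tub on the taller (over 40 N) (contact force between carrier and anything else above 50 N or contact force between short_tub and tall_tub above 40 N).
It fails at once if the jar, beaker or bottle is moved more than 25 mm (distance of any of jar, beaker, bottle from where it was at the start of the episode above 0.025 m).
It also fails if it takes over 72 s, if anything falls off the work surface, if the arm or the gripper's body presses on something with over 40 N, if the wrist force passes 120 N, or if a joint passes its speed limit or range.

ROBOT

A 6-joint arm with a two-finger parallel gripper is mounted at the origin on the work surface. World frame = base frame: x ahead of the robot, y to its left, z up, the work surface at z = 0. Lengths are in m, angles in rad, forces in N, time in s.
With the tool pointing down it reaches from about 0.25 to 0.775 m from the base axis. Payload 4 kg.
Tool frame: the origin (TCP) lies at the very end of the fingers, on their centre line; the grasp point (between the pads) lies env.hold_point_z behind it (env.hold_point_z is the distance from the TCP to the grasp point, in m); z points along the fingers, y is the line along which they close (so a half turn about z gives the same grasp; the last joint's range is limited). The gripper opens to 85 mm and grips with 20 to 120 N. Pads are 22 mm wide; open, the fingers measure 114 mm over their backs; the gripper's body (76 mm by 85 mm) begins 54 mm behind the grasp point. The pads swing forward as they close: fully open they stand 13 mm farther back than shut.
Start: joints at [1.167, 0.087, 1.371, -0, 1.684, -0.103], TCP at [0.163, 0.525, 0.231] pointing down, gripper open.
Joint ranges: [-3.1, 3.1], [-0.76, 2.03], [0.27, 2.55], [-1.08, 4.22], [0.17, 2.65], [-2.57, 2.57]. Speed limits (rad/s): [2.79, 2.79, 3.14, 3.14, 3.14, 3.14].

INTERFACE

Orientations are given as a 3x3 rotation matrix whose columns are the frame's x, y, z axes.
In Python, from cell import env, move_gripper, viewer, order gives the robot as it stands. Calls block until the motion is done:
- env.move_ptp(position, orientation): joint-space move of the TCP to a pose.
- env.move_straight(position, v=0.15, attitude=None): straight line of the TCP; attitude=None keeps the orientation; v is the mean speed in m/s.
- env.movej(angles): joint-space move.
- move_gripper(opening): opening from 0.0 (shut) to 1.0 (fully open); the grip force is fixed at half the most; returns when the fingers have stopped.
- env.pause(seconds).
- env.inverse_kinematics(position, orientation): joint angles nearest the present ones, or None.
- env.get_obs(): the state.
- viewer.camera(name): name is "scene" or "top"; returns a dict with "frame" (384x512x3 uint8, red, green, blue), "intrinsics" (3x3 intrinsics, pixels), "k1" (the pictures are not rectified: a ray, as slopes to the right and down, at radius r is drawn at 1 + k1 r^2 times it, then the intrinsics apply), "R" (3x3) and "t" (3): a world point X has camera coordinates R X + t. Camera axes: x right, y down, z forward; pixel columns grow to the right and rows downward; lengths in m; the calibration is good to about 2 mm. A picture is of the moment at which its call begins. There is no depth.
A pose or a line that the arm cannot do raises env.Unreachable and nothing moves.
- order.job_done(): hands the job in; it is judged then, once.
The state is a dict: "clock": time; "joint_pos": joint angles; "dq": joint speeds; "effort": joint torques, N m; "tool_pos": TCP position; "tool_rot": TCP orientation; "contact_force": force on the tool from outside, world axes, zero at the start; "ft_torque": the same for the moment, N m; "gripper_width": opening from 0.0 (shut) to 1.0 (fully open); "gripper_force": force on a finger pad.
Only numpy, scipy, OpenCV 4.12 (cv2) and the standard library are available. Lean on these libraries where they do the work, as an engineer would, in place of code of your own. Each camera call takes 0.05 s, during which the arm holds its last target. There are 200 camera calls.

## Working session

There is one attempt and no reset: what is moved stays moved. The work goes in short steps, each a Python script; the robot and the scene stay as the last script left them, time stands still between calls to the robot, and variables do not carry over. Pictures are saved under pics/ and viewed, at most 10 in all, crops included, and the job is handed in when it is done.

```bash
ls; mkdir -p pics; cat > h.py <<'E'
import numpy as np, cv2
from cell import env, move_gripper, viewer, order
def shot(n):
    c=viewer.camera(n); return c
def save(c,fn): cv2.imwrite('pics/'+fn,c['frame'][:,:,::-1])
def ray(c,px):
    K=np.array(c['intrinsics']);R=np.array(c['R']);t=np.array(c['t'])
    u,_=cv2.undistortPoints(np.array([[px]],float),K,np.array([c['k1'],0,0,0.])).reshape(-1,2),0
    d=R.T@np.r_[u[0],1]; return -R.T@t,d/np.linalg.norm(d)
def onplane(c,px,z):
    o,d=ray(c,px); return o+d*(z-o[2])/d[2]
def proj(c,X):
    R=np.array(c['R']);t=np.array(c['t'])
    p=cv2.projectPoints(np.atleast_2d(X).astype(float),cv2.Rodrigues(R)[0],t,np.array(c['intrinsics']),np.array([c['k1'],0,0,0.]))[0]
    return p.reshape(-1,2)
E
python3 - <<'E'
from h import *
for n in('scene','top'):
    c=shot(n); save(c,n+'0.png'); print(n,c['k1'],np.round(-np.array(c['R']).T@c['t'],3),c['intrinsics'])
print(env.hold_point_z, env.get_obs()['clock'])
E
```

```text
pics
scene -0.07872785082308938 [ 1.126 -0.543  0.644] [[368.89577199   0.         254.22978823]
 [  0.         368.89577199 187.41918553]
 [  0.           0.           1.        ]]
top -0.019450241305790848 [ 0.463 -0.045  1.322] [[436.84504569   0.         259.6022556 ]
 [  0.         436.84504569 183.92180334]
 [  0.           0.           1.        ]]
0.0187 0.1
```

```bash
sleep 1
```

```text
(no output)
```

View pics/scene0.png

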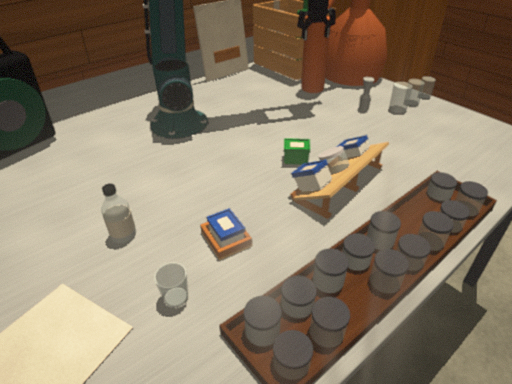

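View pics/top0.png

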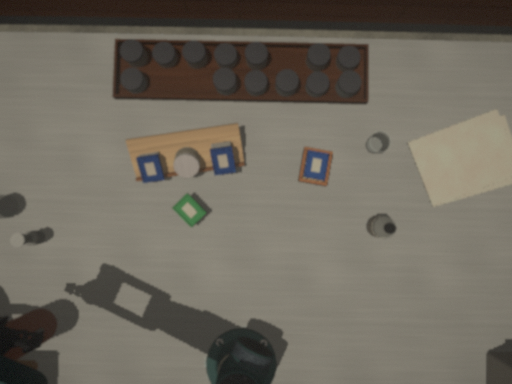

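The scene view shows the carrier at (226,232) and the rack tubs at (312,176) and (352,147). In the top view the rack tubs are at (151,168) and (224,160), with the jar between them at (188,163), the green decoy at (190,209) and the carrier at (316,166).

```bash
cat >> h.py <<'E'
def blobs(c,kind,amin=60):
    h=cv2.cvtColor(c['frame'],cv2.COLOR_RGB2HSV).astype(int)
    if kind=='blue': m=(h[...,0]>105)&(h[...,0]<130)&(h[...,1]>120)
    if kind=='green': m=(h[...,0]>45)&(h[...,0]<75)&(h[...,1]>120)
    if kind=='wood': m=(h[...,0]<22)&(h[...,1]>75)&(h[...,2]>85)
    cs,_=cv2.findContours(m.astype(np.uint8),cv2.RETR_EXTERNAL,cv2.CHAIN_APPROX_NONE)
    return [x for x in cs if cv2.contourArea(x)>amin]
def tri(c1,p1,c2,p2):
    o1,d1=ray(c1,p1);o2,d2=ray(c2,p2)
    s=np.linalg.lstsq(np.c_[d1,-d2],o2-o1,rcond=None)[0]
    a=o1+s[0]*d1;b=o2+s[1]*d2
    return (a+b)/2,np.linalg.norm(a-b)
E
python3 - <<'E'
from h import *
np.set_printoptions(precision=4,suppress=True)
S=shot('scene');T=shot('top')
for n,c in(('S',S),('T',T)):
  for k in('blue','green','wood'):
    for b in blobs(c,k):
      r=cv2.minAreaRect(b); 
      if cv2.contourArea(b)<8000: print(n,k,np.round(r[0],1),np.round(r[1],1),round(r[2],1),cv2.contourArea(b),cv2.boxPoints(r).round().astype(int).tolist())
for c,n,(x0,x1,y0,y1) in((T,'t',(110,350,115,225)),(S,'s',(190,400,120,270))):
  pass
a=cv2.resize(T['frame'][115:225,110:350],None,fx=3,fy=3,interpolation=2)
b=cv2.resize(S['frame'][120:260,190:400],None,fx=1.8,fy=1.8,interpolation=2)
im=np.zeros((600,720,3),np.uint8); im[:330]=a; im[330:330+b.shape[0],:b.shape[1]]=b[:270]
save({'frame':im},'crops.png')
E
```

```text
S blue [222.9 222.6] [26.1 22.3] 57.5 446.5 [[206, 218], [225, 206], [239, 228], [220, 240]]
S blue [317.8 164.6] [ 9.8 17. ] 63.4 67.5 [[308, 164], [323, 156], [328, 165], [312, 173]]
S green [296.6 144.4] [25.  10.2] 2.9 212.0 [[284, 149], [284, 139], [309, 140], [309, 150]]
S wood [295.5 324.5] [19. 33.] 90.0 295.5 [[279, 315], [312, 315], [312, 334], [279, 334]]
S wood [254.7 349.7] [82.5 29.2] 53.8 931.0 [[219, 325], [242, 308], [291, 374], [267, 392]]
S wood [303.  268.7] [ 3.9 28. ] 56.3 66.0 [[290, 275], [314, 259], [316, 263], [292, 278]]
S wood [226.3 234.5] [40.7 43.2] 66.0 628.5 [[198, 225], [238, 207], [254, 244], [215, 262]]
S wood [377.2 272.4] [ 65.4 269.5] 45.5 4534.0 [[258, 343], [450, 155], [496, 201], [304, 390]]
S wood [407.3 193.3] [ 4.  58.8] 52.2 115.0 [[383, 210], [429, 174], [432, 177], [385, 213]]
S wood [342.8 173.4] [ 43.7 108.7] 46.1 1971.5 [[288, 195], [367, 120], [397, 152], [319, 227]]
S wood [226.6  53.7] [13.8 28.8] 73.7 328.5 [[211, 51], [239, 43], [242, 56], [215, 64]]
S wood [409.7  57.4] [51.2 46.8] 85.2 669.5 [[384, 34], [431, 30], [435, 81], [388, 85]]
T wood [315.2 166. ] [29.4 35.2] 10.3 973.0 [[298, 181], [304, 146], [333, 151], [327, 186]]
T wood [185.  152.2] [ 43.2 114.2] 81.8 2598.5 [[125, 139], [238, 123], [245, 165], [132, 182]]
```

View pics/crops.png

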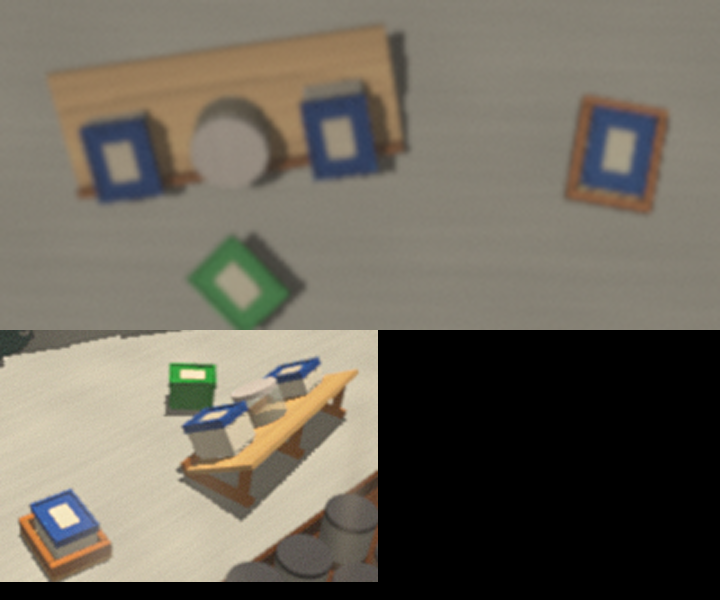

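The top crop shows that the rack's right tub at (222,160) is the tall one, since its white body is visible beyond the lid. The left tub at (151,168) is the short one, and the carrier is turned about 10°. Next I'll measure the label centres and the blue outlines.

```bash
cat >> h.py <<'E'
def lids(c):
    h=cv2.cvtColor(c['frame'],cv2.COLOR_RGB2HSV).astype(int)
    m=((h[...,0]>100)&(h[...,0]<135)&(h[...,1]>90)&(h[...,2]>25)).astype(np.uint8)
    cs,_=cv2.findContours(m,cv2.RETR_EXTERNAL,cv2.CHAIN_APPROX_NONE)
    out=[]
    for b in cs:
        if cv2.contourArea(b)<60: continue
        hm=np.zeros_like(m); cv2.drawContours(hm,[cv2.convexHull(b)],-1,1,-1)
        hm=cv2.erode(hm,np.ones((3,3),np.uint8))
        lm=((hm>0)&(h[...,1]<90)&(h[...,2]>90)).astype(np.uint8)
        n,_,st,ce=cv2.connectedComponentsWithStats(lm)
        if n<2: continue
        i=1+np.argmax(st[1:,4]); r=cv2.minAreaRect(b)
        out.append(dict(label=ce[i],la=st[i,4],rect=r))
    return out
E
python3 - <<'E'
from h import *
np.set_printoptions(precision=4,suppress=True)
S=shot('scene');T=shot('top')
LS=lids(S);LT=lids(T)
for n,L in(('S',LS),('T',LT)):
  for l in L: print(n,l['label'],l['la'],np.round(l['rect'][0],1),np.round(l['rect'][1],1),round(l['rect'][2],1))
for a in LS:
  for b in LT:
    X,e=tri(S,a['label'],T,b['label'])
    if e<.02: print(a['label'],b['label'],X,e)
for p in [(126.7,139.3),(238.3,123.3)]: print('decktop',onplane(T,p,.086))
b=[x for x in blobs(T,'wood') if 900<cv2.contourArea(x)<1100][0]
r=cv2.minAreaRect(b);q=np.array([onplane(T,p,.028) for p in cv2.boxPoints(r)]);print('carrier',q,q.mean(0))
E
```

```text
S [225.1734 222.7746] 173 [224.1 222.6] [28.8 23.9] 56.3
S [308.2206 167.1176] 68 [309.1 167.9] [11.3 35.3] 80.5
T [149.9524 168.5344] 189 [150.3 168.3] [25.5 19.4] 76.0
T [315.9126 164.8579] 183 [315.8 165. ] [19.9 24.8] 10.3
T [222.6216 160.6108] 185 [222.9 160.4] [24.7 19.7] 80.5
[225.1734 222.7746] [315.9126 164.8579] [ 0.592  -0.2083  0.0505] 0.001443039316940764
[308.2206 167.1176] [222.6216 160.6108] [0.5943 0.0609 0.0886] 0.00043386258673409385
decktop [0.6497 0.3364 0.086 ]
decktop [0.7024 0.019  0.086 ]
carrier [[ 0.5456 -0.1581  0.028 ]
 [ 0.6496 -0.1752  0.028 ]
 [ 0.6357 -0.2615  0.028 ]
 [ 0.5319 -0.244   0.028 ]] [ 0.5907 -0.2097  0.028 ]
```

```bash
cat >> h.py <<'E'
np.set_printoptions(precision=4,suppress=True)
def down(yaw):  # tool pointing down, closing line along yaw's y axis
    c,s=np.cos(yaw),np.sin(yaw); return np.c_[[-c,-s,0],[-s,c,0],[0,0,-1]]@np.eye(3)
def tilted(yaw,a=np.radians(32)): # tool z = -deck normal
    n=np.array([-np.sin(a)*np.cos(yaw),-np.sin(a)*np.sin(yaw),np.cos(a)])
    y=np.array([-np.sin(yaw),np.cos(yaw),0]); return np.c_[np.cross(y,-n),y,-n]
FL=np.diag([-1,-1,1])
H=env.hold_point_z
def F(): return np.array(env.get_obs()['contact_force'])
E
python3 - <<'E'
from h import *
o=env.get_obs(); print(o['tool_rot'],o['gripper_width'],o['contact_force'])
T=shot('top')
sh=onplane(T,(149.95,168.53),.0742); print('short label',sh)
yaw=.1645;C=np.array([.6273,.1696]);Rz=np.array([[np.cos(yaw),-np.sin(yaw)],[np.sin(yaw),np.cos(yaw)]])
print('model',C+Rz@[-.0411,.105],C+Rz@[-.0507,-.105])
tl=np.array([.5943,.0593,.089])
for nm,p,R in(('car',np.array([.591,-.209,.05-H]),down(-.163)),('tall',tl,tilted(yaw)),('short',sh,tilted(yaw))):
  for up in(0,.1):
    for k in(np.eye(3),FL):
      RR=R@k; q=env.inverse_kinematics(p+[0,0,0]-RR[:,2]*up*1.0,RR); print(nm,up,np.linalg.det(RR).round(2),q)
E
```

```text
[[-0.9551  0.2963 -0.0003]
 [ 0.2963  0.9551 -0.0007]
 [ 0.0001 -0.0008 -1.    ]] 0.9986207571172361 [-0.3493 -0.2728 -0.4812]
short label [0.5684 0.2699 0.0742]
model [0.5696 0.2665] [0.5945 0.0577]
car 0 1.0 [-0.4303  0.3694  1.4384 -0.      1.3338 -1.8381]
car 0 1.0 [-0.4303  0.3694  1.4384 -0.      1.3338  1.3035]
car 0.1 1.0 [-0.4303  0.2945  1.3276 -0.      1.5195 -1.8381]
car 0.1 1.0 [-0.4303  0.2945  1.3276 -0.      1.5195  1.3035]
tall 0 1.0 [-0.0602 -0.0668  1.9204  0.1744  0.7485 -1.8906]
tall 0 1.0 [-0.0602 -0.0668  1.9204  0.1744  0.7485  1.251 ]
tall 0.1 1.0 [-0.0922 -0.2775  1.9178  0.1645  0.964  -1.8842]
tall 0.1 1.0 [-0.0922 -0.2775  1.9178  0.1645  0.964   1.2574]
short 0 1.0 [ 0.4233  0.0429  1.8451 -0.2069  0.7209 -1.1935]
short 0 1.0 [ 0.4233  0.0429  1.8451 -0.2069  0.7209  1.9481]
short 0.1 1.0 [ 0.4562 -0.1565  1.8511 -0.1932  0.9168 -1.203 ]
short 0.1 1.0 [ 0.4562 -0.1565  1.8511 -0.1932  0.9168  1.9386]
```

```bash
python3 - <<'E'
from h import *
R=down(-.163)@FL; p=np.array([.5915,-.2088,0])
env.move_ptp(p+[0,0,.14],R)
f0=F()
for z in(.09,.07,.055,.045,.0335):
    env.move_straight(p+[0,0,z],v=.08); d=F()-f0; print(z,d)
    if abs(d[2])>4: print('touch'); break
else:
    move_gripper(.5); o=env.get_obs(); print(o['gripper_width'],o['gripper_force'],F()-f0,o['tool_pos'])
    move_gripper(1.0); print(F()-f0)
env.move_straight(p+[0,0,.16],v=.2)
print(env.get_obs()['clock'])
E
```

```text
0.09 [ 1.4352 -0.1387  1.2534]
0.07 [ 1.0357 -0.1699  0.4386]
0.055 [ 1.3182 -0.3941  1.5184]
0.045 [ 1.3151 -1.1606  0.9029]
0.0335 [ 0.3092 -0.3582  0.923 ]
0.7141320867119919 69.331896007061 [ 0.4938 -0.0624  2.4043] [ 0.5921 -0.2089  0.0344]
[ 1.8924 -0.4035  0.646 ]
6.9333
```

```bash
cat >> h.py <<'E'
def pick(label,yaw,depth=.005):
    R=tilted(yaw)@FL; n=-R[:,2]; tcp=np.array(label)-n*depth-n*H
    env.move_ptp(tcp+n*.10,R); move_gripper(.93); f0=F()
    env.move_straight(tcp+n*.045,v=.15)
    env.move_straight(tcp+n*.02,v=.08); print('d',F()-f0)
    env.move_straight(tcp,v=.06); print('d',F()-f0)
    move_gripper(.4); o=env.get_obs(); print('grip',o['gripper_width'],o['gripper_force'],F()-f0,o['tool_pos']-tcp)
    env.move_straight(tcp+n*.03,v=.06); env.move_straight(tcp+n*.03+[-.02,0,.1],v=.2)
    print('lift',env.get_obs()['gripper_width'],F()-f0,env.get_obs()['clock'])
E
python3 - <<'E'
from h import *
pick([.5944,.0605,.089],.1645)
R=down(-.163)@FL
env.move_ptp(np.array([.5915,-.2088,.13]),R)
env.pause(.2)
o=env.get_obs();print(o['tool_pos'],o['tool_rot'],o['contact_force'],o['clock'],o['gripper_width'])
S=shot('scene');T=shot('top')
a=S['frame'][120:280,140:320];im=cv2.resize(a,None,fx=3,fy=3,interpolation=2); save({'frame':im},'hold1.png')
for l in lids(S): print(l['label'],l['la'],l['rect'])
save(T,'t1.png')
E
```

```text
d [-0.6285 -1.4597 -0.7186]
d [ 0.2426 -1.9978 -0.3168]
grip 0.7146455424226368 65.77790021896362 [-4.3896 -0.4376  1.8878] [-0.0001  0.0002  0.0005]
lift 0.714109155218254 [-0.4434 -0.3406 -4.0566] 11.2667
[ 0.5917 -0.2072  0.1311] [[ 0.9871 -0.1601  0.0018]
 [-0.1601 -0.9871 -0.0004]
 [ 0.0018  0.0001 -1.    ]] [-0.2002  0.4087 -2.1562] 12.5333 0.7113338581249121
[219.75   224.5833] 12 ((217.06101989746094, 226.27056884765625), (28.32643699645996, 9.3734769821167), 55.491477966308594)
[221.9155 187.8592] 142 ((222.2799835205078, 189.5399932861328), (27.63780403137207, 22.539567947387695), 79.69515228271484)
```

View pics/hold1.png

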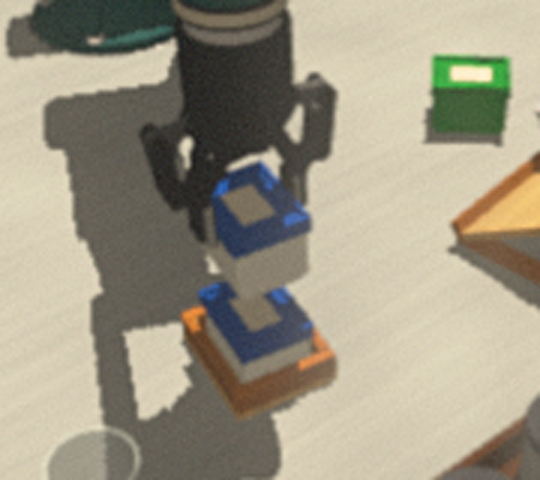

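The scene crop shows the tall tub held level and square above the bottom tub. Its label is at about (222,188). The bottom tub is loose in the carrier, and its lid's near corner is at about (221,240).

```bash
python3 - <<'E'
from h import *
S=shot('scene'); h=cv2.cvtColor(S['frame'],cv2.COLOR_RGB2HSV).astype(int)
print(h[182:196:2,212:234:2,1]);print(h[182:196:2,212:234:2,2])
ax=np.array([np.cos(-.163),np.sin(-.163)]);ay=np.array([-ax[1],ax[0]])
tp=env.get_obs()['tool_pos']
for lt in(100,120):
  m=((h[...,1]<lt)&(h[...,2]>70)).astype(np.uint8); m2=np.zeros_like(m); m2[176:199,205:240]=m[176:199,205:240]
  n,_,st,ce=cv2.connectedComponentsWithStats(m2)
  for i in range(1,n):
    if st[i,4]>60:
      p=onplane(S,ce[i],tp[2]+H+.005)[:2]; print(lt,st[i],ce[i],p,'rel tool x,y',(p-tp[:2])@ax,(p-tp[:2])@ay)
b=onplane(S,(225.17,222.77),.052)[:2]; print('bottom before',b,(b-tp[:2])@ax,(b-tp[:2])@ay)
E
```

```text
[[178 188 144  76  24  41  14  77 123 146  55]
 [178 125  21  66  63  64  60   6  89  68  62]
 [108  47  69  61  62  62  62  63  21  88  72]
 [124  71  49  68  61  61  69  68  58  50  64]
 [129 124  54  62  61  63  67  59  65  47  61]
 [129 121 120  26  59  66  59  57  39  36  57]
 [105 113 121 119  11  28  24  78  93  80  63]]
[[150 179  99  81  84 105  94  83 118 140  83]
 [158 147 108 124 126 127 120  89  80  83  87]
 [ 85 108 126 122 124 124 128 126  95  84  89]
 [ 82  83 115 124 121 122 126 127 119  91  91]
 [ 75  80  85 119 125 121 122 125 126 115  84]
 [ 75  84  83  89 125 123 121 117 105  92  90]
 [ 80  81  82  86  96 100  95  85  88  89  89]]
100 [213 176  27  23 402] [227.7289 187.8706] [ 0.6008 -0.1988] rel tool x,y 0.007530924312510914 0.010423825270689226
120 [208 176  32  23 530] [225.4509 188.0642] [ 0.5981 -0.203 ] rel tool x,y 0.005622912602819904 0.005894887851888204
bottom before [ 0.5938 -0.2085] 0.002197698172287154 -0.0002906284332582729
```

```bash
python3 - <<'E'
from h import *
S=shot('scene'); h=cv2.cvtColor(S['frame'],cv2.COLOR_RGB2HSV).astype(int)
ax=np.array([np.cos(-.163),np.sin(-.163)]);ay=np.array([-ax[1],ax[0]])
tp=env.get_obs()['tool_pos']
def lab(y0,y1,x0,x1,v,z):
  m=((h[...,1]<90)&(h[...,2]>v)&(h[...,0]<60)).astype(np.uint8); m2=np.zeros_like(m); m2[y0:y1,x0:x1]=m[y0:y1,x0:x1]
  n,_,st,ce=cv2.connectedComponentsWithStats(m2); i=1+np.argmax(st[1:,4])
  cs,_=cv2.findContours(m2,0,1); r=cv2.minAreaRect(max(cs,key=cv2.contourArea))
  for c in(ce[i],r[0]):
    p=onplane(S,c,z)[:2]; print(v,st[i],c,p,'rel tool',(p-tp[:2])@ax,(p-tp[:2])@ay)
for v in(100,106,112): lab(178,198,208,238,v,tp[2]+H+.005)
print('bottom'); 
for v in (95,103): lab(212,235,215,240,v,.052)
E
```

```text
100 [214 182  18  13 129] [222.186  188.0853] [ 0.5935 -0.2083] rel tool 0.00188363885354317 9.692859096580487e-05
100 [214 182  18  13 129] (222.26002502441406, 188.18002319335938) [ 0.5939 -0.2084] rel tool 0.0022638317643126856 9.006438195710577e-05
106 [214 182  17  13 122] [222.0492 188.0328] [ 0.5931 -0.2085] rel tool 0.0015669679509051186 -7.747515465574612e-05
106 [214 182  17  13 122] (222.0, 188.0) [ 0.593  -0.2085] rel tool 0.0014092241425413255 -0.00011895117934036254
112 [214 183  17  12 117] [221.9145 188.1538] [ 0.5933 -0.2089] rel tool 0.0017997615372357604 -0.0005119098913632501
112 [214 183  17  12 117] (221.75003051757812, 188.25001525878906) [ 0.5933 -0.2094] rel tool 0.001921023049284284 -0.000963628769589929
bottom
95 [215 212  25  18 264] [226.1515 218.7386] [ 0.584  -0.1988] rel tool -0.009001211194253561 0.008008432843278315
95 [215 212  25  18 264] (227.0, 220.5) [ 0.5902 -0.2008] rel tool -0.0025576010658208345 0.007037802547923196
103 [215 212  25  18 254] [226.2402 218.6181] [ 0.5838 -0.1984] rel tool -0.009268885549402183 0.00837380112096667
103 [215 212  25  18 254] (227.0, 220.5) [ 0.5902 -0.2008] rel tool -0.0025576010658208345 0.007037802547923196
```

```bash
cat >> h.py <<'E'
def lower(p,zs,lim=4.,v=.04):
    "step down at xy p until the upward force rises by lim; returns z reached"
    f0=F(); z0=None
    for z in zs:
        env.move_straight(np.r_[p,z],v=v); o=env.get_obs(); d=F()-f0
        print(round(z,4),o['tool_pos'],d)
        if abs(d[2])>lim or np.hypot(*d[:2])>lim+2: break
    return z
E
python3 - <<'E'
from h import *
p=np.array([.5915,-.2088])+.0005*np.array([.987,-.162])
env.move_straight(np.r_[p,.11]); env.pause(.3); print(env.get_obs()['tool_pos'])
lower(p,[.098,.094,.092]+list(np.arange(.0905,.079,-.001)))
print(env.get_obs()['clock'])
E
```

```text
[ 0.5924 -0.2091  0.1109]
0.098 [ 0.5916 -0.2087  0.0972] [-0.7264  0.5246  0.3172]
0.094 [ 0.5918 -0.2088  0.0936] [-1.302  -0.1247  1.0973]
0.092 [ 0.5919 -0.2088  0.0919] [-0.7017  0.9666 -0.0682]
0.0905 [ 0.5919 -0.2089  0.0903] [-1.4338 -0.1106  0.7234]
0.0895 [ 0.5919 -0.2089  0.0894] [-0.9237 -0.3701  0.1764]
0.0885 [ 0.5919 -0.2088  0.0884] [-0.7127 -0.1499  1.0435]
0.0875 [ 0.5919 -0.2088  0.0874] [-0.4822  1.2478  0.079 ]
0.0865 [ 0.5919 -0.2088  0.0864] [-0.805  -0.3171  1.489 ]
0.0855 [ 0.5919 -0.2088  0.0854] [-0.8562  0.5556  0.2269]
0.0845 [ 0.5919 -0.2089  0.0844] [-0.1156 -0.3702  0.1427]
0.0835 [ 0.5922 -0.209   0.0837] [-1.2873 -0.2755  0.3296]
0.0825 [ 0.5923 -0.2089  0.0836] [-2.7468  0.9133  7.0535]
16.5167
```

```bash
python3 - <<'E'
from h import *
p=env.get_obs()['tool_pos']
env.move_straight([p[0],p[1],.0836],v=.03)
move_gripper(.95)
env.move_straight([p[0],p[1],.16],v=.12)
env.move_ptp(np.array([.50,.10,.26]),tilted(.1645)@FL)
S=shot('scene');T=shot('top');print(env.get_obs()['clock'])
LS=lids(S);LT=lids(T)
for a in LS:
  for b in LT:
    X,e=tri(S,a['label'],T,b['label'])
    if e<.008: print(a['label'],b['label'],X,e,b['rect'][2])
save({'frame':cv2.resize(S['frame'][150:270,150:310],None,fx=4,fy=4,interpolation=2)},'placed1.png')
E
```

```text
19.2667
[223.2247 204.9944] [318.9691 162.5155] [ 0.593  -0.2097  0.1067] 0.0009925841398551825 10.30484676361084
[350.8387 142.1935] [149.984  168.5266] [0.5688 0.2706 0.0716] 0.0004315799730429158 74.47589111328125
```

View pics/placed1.png

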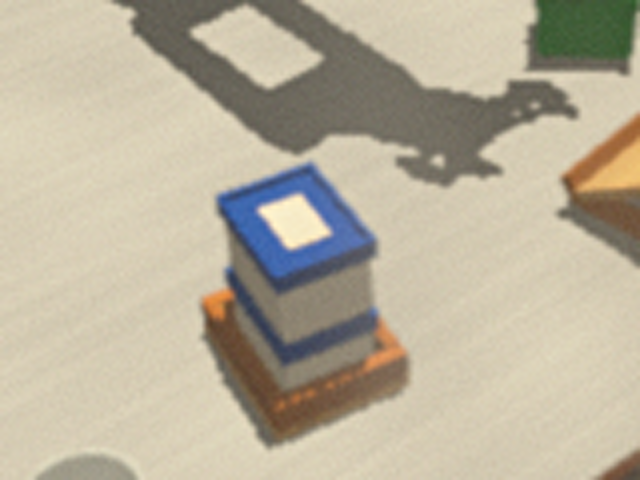

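The crop shows the tall tub seated level on the bottom tub, with its long sides aligned. Its label triangulates to z = 0.107, which matches a nested tub at 0.108. Now the short tub.

```bash
cat > look.py <<'E'
from h import *
S=shot('scene'); h=cv2.cvtColor(S['frame'],cv2.COLOR_RGB2HSV).astype(int)
ax=np.array([np.cos(-.163),np.sin(-.163)]);ay=np.array([-ax[1],ax[0]])
tp=env.get_obs()['tool_pos']; z=tp[2]+H+.005
b=onplane(S,(223.22,204.99),.108)[:2]; print('tall',b,(b-tp[:2])@ax,(b-tp[:2])@ay)
u,v=proj(S,[*(b),z])[0].round().astype(int); print('expect',u,v)
for vv in(100,106,112):
  m=((h[...,1]<90)&(h[...,2]>vv)&(h[...,0]<60)).astype(np.uint8); m2=np.zeros_like(m); s=np.s_[v-8:v+10,u-13:u+14]; m2[s]=m[s]
  n,lb,st,ce=cv2.connectedComponentsWithStats(m2); i=lb[v,u]
  p=onplane(S,ce[i],z)[:2]; print(vv,st[i],ce[i],p,'rel tool',(p-tp[:2])@ax,(p-tp[:2])@ay)
save({'frame':cv2.resize(S['frame'][120:270,150:310],None,fx=4,fy=4,interpolation=2)},'hold2.png')
E
python3 - <<'E'
from h import *
pick([.5686,.2702,.074],.1645)
env.move_straight([.53,.20,.27],v=.2)
env.move_ptp(np.array([.592,-.2089,.22]),down(-.163)@FL)
env.move_straight([.592,-.2089,.165],v=.15); env.pause(.5)
o=env.get_obs();print(o['tool_pos'],o['clock'],o['gripper_width'])
E
python3 look.py
```

```text
d [-0.3763 -0.7709  0.2128]
d [0.1318 0.7518 1.3912]
grip 0.7123140029411905 65.585255920887 [-1.9827 -0.551   2.1543] [0.0001 0.0001 0.0006]
lift 0.7135935090583521 [-0.1728 -0.658  -1.9177] 23.3833
[ 0.5921 -0.209   0.1653] 26.6583 0.7150233292477827
tall [ 0.5946 -0.2101] 0.002692751693806916 -0.00071214432110487
expect 221 176
100 [212 170  18  12 129] [220.7132 175.6047] [ 0.5943 -0.2099] rel tool 0.002407523603465474 -0.00048805380386470225
106 [212 170  18  12 126] [220.6667 175.5556] [ 0.5941 -0.2098] rel tool 0.0021998783210175894 -0.0004965147789088817
112 [213 170  16  12 117] [220.5128 175.5556] [ 0.5939 -0.2101] rel tool 0.002034008653773876 -0.0007741232413274324
```

View pics/hold2.png

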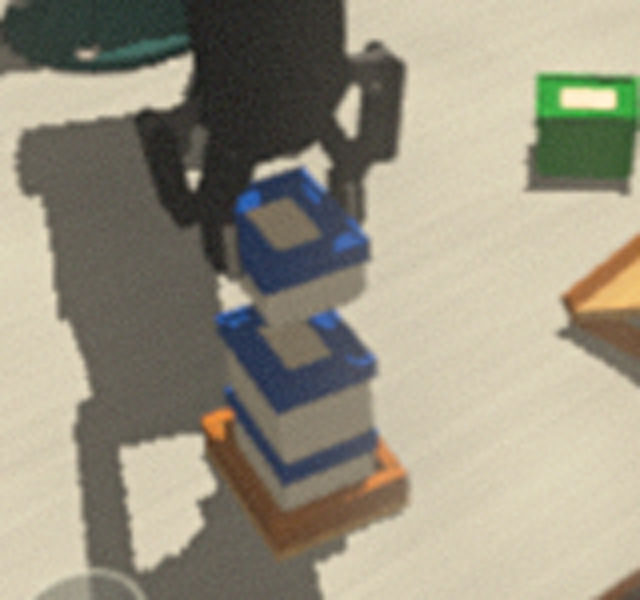

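The short tub is held level, with its label at (220.7,175.6), directly above the tall tub. The offset is about 0.4 mm in x and none in y, so I'll lower it.

```bash
python3 - <<'E'
from h import *
p=np.array([.592,-.2089])+.0004*np.array([.987,-.162])
env.move_straight(np.r_[p,.135],v=.1); env.pause(.3)
lower(p,[.131]+list(np.arange(.129,.117,-.001)))
print(env.get_obs()['clock'])
E
```

```text
0.131 [ 0.5921 -0.2088  0.1305] [ 0.1178 -0.8913 -0.144 ]
0.129 [ 0.5923 -0.2089  0.1287] [ 0.5097 -1.0095 -0.2882]
0.128 [ 0.5924 -0.2089  0.1279] [ 0.1886 -0.5108 -0.5176]
0.127 [ 0.5923 -0.2089  0.1269] [-0.1284 -0.3862 -0.601 ]
0.126 [ 0.5923 -0.2089  0.1259] [ 0.6923 -0.3196  0.0613]
0.125 [ 0.5923 -0.2089  0.1249] [ 0.0129 -1.0315 -0.6015]
0.124 [ 0.5923 -0.2089  0.1239] [ 0.037  -0.7082 -0.5066]
0.123 [ 0.5923 -0.209   0.1229] [-0.0616 -0.963  -0.2618]
0.122 [ 0.5924 -0.209   0.122 ] [ 0.7657 -0.9264 -0.7673]
0.121 [ 0.5925 -0.209   0.1219] [-2.1059  0.136   4.7423]
29.9583
```

Contact came at 0.1219, against 0.1223 expected for a nested tub and 0.126 for one sitting on the rim. I'll release it and check.

```bash
python3 - <<'E'
from h import *
p=env.get_obs()['tool_pos']
env.move_straight([p[0],p[1],.1217],v=.03)
move_gripper(.95)
env.move_straight([p[0],p[1],.22],v=.12)
env.move_ptp(np.array([.45,.08,.28]),down(0)@FL)
S=shot('scene');T=shot('top');print(env.get_obs()['clock'])
for a in lids(S):
  for b in lids(T):
    X,e=tri(S,a['label'],T,b['label'])
    if e<.008: print(a['label'],b['label'],X,e,b['rect'][2])
save({'frame':cv2.resize(S['frame'][120:270,150:310],None,fx=4,fy=4,interpolation=2)},'placed2.png')
E
```

```text
32.8583
[221.9944 191.6983] [320.951  161.0784] [ 0.5929 -0.2098  0.1448] 0.0009722497279260593 9.462322235107422
```

View pics/placed2.png

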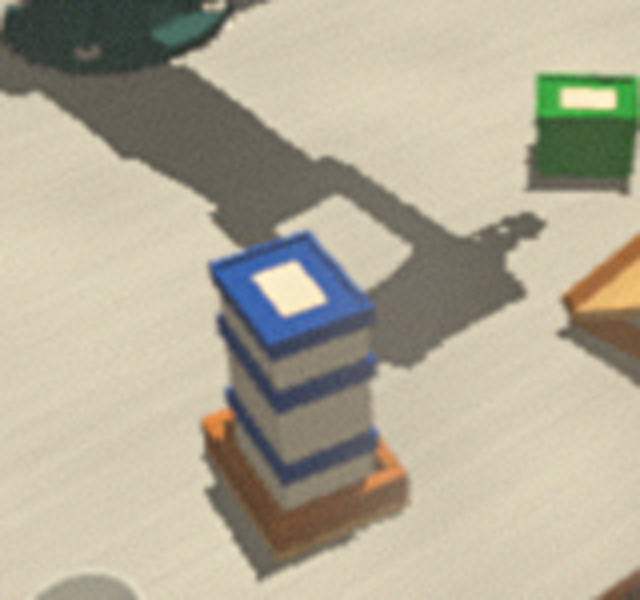

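The column is straight and level. The top label is at z = 0.1448, against 0.146 expected less the usual 1.3 mm camera bias, so both tubs are nested.

```bash
python3 -c "
from h import *
print(order.job_done())"
```

```text
the job is handed in; nothing more can be done
None
```

I nested the tall tub on the carrier's tub and the short tub on top of it, both level by the camera check and released, and handed the job in at about 33 s; the judge returned no verdict.

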